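# Open the tallest spice jar

## Robot

A 7-joint arm with a two-finger parallel gripper is mounted at the origin on the work surface. World frame = base frame: x ahead of the robot, y to its left, z up, the work surface at z = 0. Lengths are in m, angles in rad, forces in N, time in s.
With the tool pointing down it reaches from about 0.425 to 0.95 m from the base axis. Payload 4.7 kg.
Tool frame: the origin (TCP) lies at the very end of the fingers, on their centre line; the grasp point (between the pads) lies 19 mm behind it (pinch_z is the distance from the TCP to the grasp point, in m); x points along the fingers, y is the direction in which the jaws open and shut, and the axes are right-handed (so a half turn about x gives the same grasp; the last joint's range is limited). The gripper opens to 87 mm and grips with 3 to 60 N. Pads are 19 mm wide; open, the fingers measure 117 mm over their backs; the gripper's body (75 mm by 190 mm) begins 51 mm behind the grasp point.
Start: joints at [-1.33, 0.469, -0.049, 1.532, 0.024, 1.141, -0.082], TCP at [0.18, 0.651, 0.19] pointing down, gripper open.
Joint ranges: [-2.59, 2.59], [-0.33, 1.99], [-1.39, 1.29], [0.1, 2.45], [-1.04, 4.18], [0.21, 1.99], [-2.66, 2.66]. Speed limits (rad/s): [2.57, 2.57, 3.14, 3.14, 3.14, 3.14, 3.14].

## Interface

Orientations are given as a unit quaternion [x, y, z, w].
In Python, from plant import observe, snapshot, camera_info, close_job, pinch_z gives the robot as it stands.
- The arm moves only by the tool step_arm, never from a script. Its argument "series" is a list of rows, each a list of 3 entries, a list of its own where there are three numbers: the shift along the tool's x, y, z in cm, then the turn, a rotation vector about the tool's x, y, z in degrees, then the finger opening in cm, from 0 to 8.7. In form: [[[dx, dy, dz], [rx, ry, rz], gripper], ...]. A call has 1 to 20 rows; each row is the pose to reach, as a shift and turn from the pose commanded when the call began, along the tool's axes at that moment; what a row does not reach only later rows make up. A row lasts 1/8 s, in which the tool goes at most 62.5 mm and 10.7 degrees, less where a joint would pass 70% of its speed; a pose out of reach is approached as far as the arm can. A call with a gripper value outside its range is refused whole. The fingers move at their own pace and stop on an object; the grip force is fixed at half the most. Time passes only in rows, so rows that repeat a pose let the fingers close. It gives the time, the measured TCP pose, the force and the opening at its end, in the units of the state.
- observe(): the state, without advancing time (a new reading comes with each control period).
- snapshot(name): name is "scene" or "side" or "wrist"; returns the picture (400x640x3 uint8, red, green, blue); there is no depth.
- camera_info(name): a dict with "camera_matrix" (3x3 intrinsics, pixels), "dist" ([k1, k2, p1, p2, k3] as OpenCV has them; the pictures are not rectified), "T" (4x4, takes a point from camera to world coordinates). Camera axes: x right, y down, z forward; pixel columns grow to the right and rows downward; lengths in m; the calibration is good to about 2 mm. A picture is of the moment at which its call begins: read the wrist's pose just before it. camera_info takes no time and is no camera call; for the wrist camera it gives the pose at the moment of the call.
- close_job(): hands the job in, once; it reports no verdict.
The state is a dict: "time_s": time; "joint_pos": joint angles; "qvel": joint speeds; "joint_efforts": joint torques, N m; "eef_pos": TCP position; "tcp_rot": TCP orientation; "force": force on the tool from outside, world axes, zero at the start; "moment": the same for the moment, N m; "width": finger opening in m.
Only numpy, scipy, OpenCV 4.12 (cv2) and the standard library are available. Lean on these libraries where they do the work, as an engineer would, in place of code of your own. Each camera call takes 0.05 s, during which the arm holds its last target.

## Task

Open the tallest of the three blue jars: turn its screw lid about a quarter turn anticlockwise while it is still down on the jar, until the coarse thread lets go, and lift it straight off. Set the lid down, without dropping it, the right way up and wholly on the round cork trivet.

Things in the scene. Friction and masses are not known exactly. Their poses are not given: they have to be found in the camera images.
- tall_jar_lid: Tallest jar's lid (all three alike): blue round cap, plain upright side, 58 mm across, 36 mm high, about 80 g. Origin: centre of its lower edge, which rests on the jar's shoulder; z up. Turns easily, 3 mm loose sideways; the thread holds it down (3 mm play) until turned 45 to 60 degrees anticlockwise from above (positive about z); free from there to 115, then blocked, so turn 80, in one grasp.
- tall_jar: Tallest of three blue round jars, which change places: shoulders 150, 105 and 70 mm above the shelf. Fixed in a square wooden foot 96 mm wide; neither turns nor lifts. Diameter 82 mm. Origin: centre of the foot's underside, on the jar's axis; z up. The flat shoulder, where the lid's edge rests, is 150 mm above it; inside the lid a neck stands 13 mm higher.
- trivet: Round flat cork trivet, diameter 120 mm, 8 mm thick, fixed on the shelf in the row nearest the robot, where it changes places with a square wooden board (a teaspoon on it) and a marble mortar bowl. Origin: centre of its underside; its top is 8 mm above.
Not all that is in view belongs to the job. Of the things shaped like the tall_jar_lid, the blue one is meant.

How it is judged:
By the outcome, as a careful person would: the job done as asked, in the order asked, and still so for the second after the job is handed in, with the robot touching nothing.
It also fails if it takes over 45 s, if anything falls off the work surface, if the arm or the gripper's body presses on something with over 40 N, if the wrist force passes 120 N, or if a joint passes its speed limit or range.

## Working session

There is one attempt and no reset: what is moved stays moved. The work goes in short steps, Python scripts to look and compute and a tool call to move; the robot and the scene stay as the last step left them, time stands still between calls to the robot, and variables do not carry over. Pictures are saved under pics/ and viewed, and the job is handed in when it is done.

Besides the shell and the picture viewer there is one more tool, called after "Emit:" in YAML: its name, and indented under it one key for each argument. step_arm: Moves the arm, as the interface text tells. Its arguments: {"type":"object","properties":{"series":{"type":"array"}},"required":["series"]}

```bash
ls; mkdir -p pics; python3 - <<'E'
from plant import *
import cv2,numpy as np
o=observe();print({k:np.round(v,4).tolist() for k,v in o.items()},pinch_z)
for n in("scene","side","wrist"):
    c=camera_info(n);print(n,np.round(c["camera_matrix"],1).tolist(),np.round(c["dist"],3),np.round(c["T"],3).tolist())
    cv2.imwrite(f"pics/{n}0.png",snapshot(n)[:,:,::-1])
E
```

```text
pics
{'time_s': 0.0, 'joint_pos': [-1.3299, 0.4694, -0.0486, 1.5337, 0.0241, 1.141, -0.0823], 'qvel': [-0.0014, -0.0, 0.0017, -0.0002, -0.0015, -0.0007, 0.001], 'joint_efforts': [-0.0003, -50.7978, -0.0809, -23.6169, -0.0613, 0.0378, 0.0002], 'eef_pos': [0.1797, 0.65, 0.1893], 'tcp_rot': [0.0944, 0.7008, -0.0958, 0.7006], 'force': [-1.1802, -0.2602, -0.2333], 'moment': [0.0318, -0.0094, 0.0504], 'width': 0.0869} 0.0187
scene [[411.7, 0.0, 316.8], [0.0, 411.7, 205.6], [0.0, 0.0, 1.0]] [-0.046  0.     0.     0.     0.   ] [[0.544, 0.535, -0.646, 1.134], [0.839, -0.348, 0.418, -0.337], [-0.001, -0.77, -0.638, 0.652], [0.0, 0.0, 0.0, 1.0]]
side [[410.1, 0.0, 324.1], [0.0, 410.1, 190.1], [0.0, 0.0, 1.0]] [-0.003  0.     0.     0.     0.   ] [[0.998, -0.05, 0.038, 0.566], [-0.063, -0.698, 0.713, -0.582], [-0.009, -0.714, -0.7, 0.703], [0.0, 0.0, 0.0, 1.0]]
wrist [[334.8, 0.0, 322.1], [0.0, 334.8, 199.9], [0.0, 0.0, 1.0]] [-0.038  0.     0.     0.     0.   ] [[0.267, 0.927, 0.263, 0.108], [0.964, -0.256, -0.076, 0.67], [-0.003, 0.274, -0.962, 0.384], [0.0, 0.0, 0.0, 1.0]]
```

View pics/scene0.png

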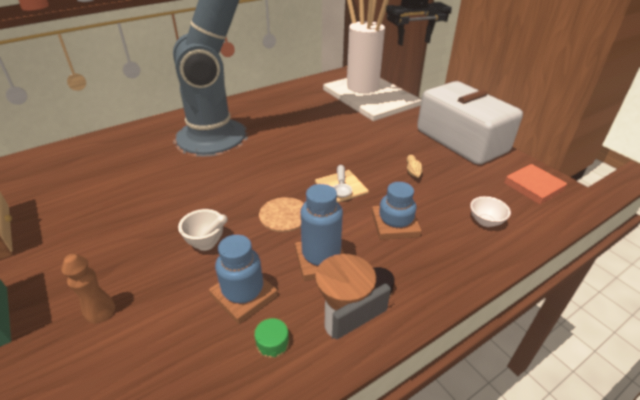

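View pics/side0.png

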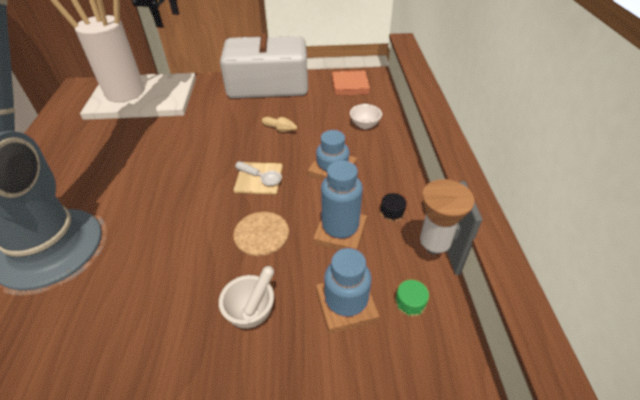

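View pics/wrist0.png

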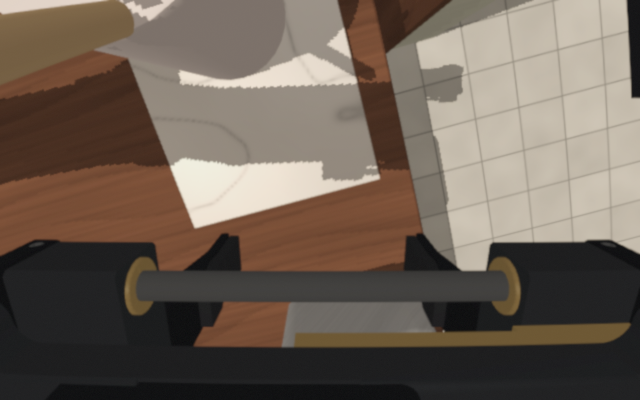

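```bash
cat > h.py <<'E'
import cv2,numpy as np
from plant import *
def ray(n,p,c=None):
    c=c or camera_info(n)
    u=cv2.undistortPoints(np.array([[p]],float),c["camera_matrix"],np.array(c["dist"],float))[0,0]
    T=np.array(c["T"]);d=T[:3,:3]@np.array([u[0],u[1],1]);return T[:3,3],d/np.linalg.norm(d)
def plane(n,p,z,c=None):
    o,d=ray(n,p,c);return o+d*(z-o[2])/d[2]
def tri(a,b,pa,pb):
    o1,d1=ray(a,pa);o2,d2=ray(b,pb)
    s=np.linalg.lstsq(np.c_[d1,-d2],o2-o1,rcond=None)[0]
    A=o1+s[0]*d1;B=o2+s[1]*d2;return (A+B)/2,np.linalg.norm(A-B)
def proj(n,P):
    c=camera_info(n);T=np.linalg.inv(np.array(c["T"]))
    return cv2.projectPoints(np.array(P,float).reshape(-1,3),cv2.Rodrigues(T[:3,:3])[0],T[:3,3],c["camera_matrix"],np.array(c["dist"],float))[0][:,0]
E
python3 - <<'E'
from h import *
a=cv2.imread("pics/scene0.png")[170:290,270:400];b=cv2.imread("pics/side0.png")[150:270,290:490]
cv2.imwrite("pics/cs.png",cv2.resize(a,None,fx=5,fy=5,interpolation=cv2.INTER_CUBIC))
cv2.imwrite("pics/cd.png",cv2.resize(b,None,fx=4,fy=4,interpolation=cv2.INTER_CUBIC))
for n in("scene","side"):
    im=cv2.imread(f"pics/{n}0.png");h=cv2.cvtColor(im,cv2.COLOR_BGR2HSV)
    m=cv2.inRange(h,(95,70,50),(120,255,255))
    for c in cv2.findContours(m,0,1)[0]:
        if cv2.contourArea(c)>200:print(n,"blue",cv2.boundingRect(c),cv2.contourArea(c))
    m=cv2.inRange(h,(8,60,150),(20,200,255));m=cv2.morphologyEx(m,3,np.ones((7,7)))
    for c in cv2.findContours(m,0,1)[0]:
        if cv2.contourArea(c)>400:print(n,"cork",cv2.fitEllipse(c),cv2.contourArea(c),plane(n,cv2.fitEllipse(c)[0],.008))
E
```

```text
scene blue (217, 236, 41, 65) 1304.5
scene blue (302, 205, 38, 21) 235.5
scene blue (382, 199, 33, 20) 200.5
scene blue (308, 186, 27, 17) 345.5
scene blue (389, 183, 24, 16) 257.0
scene cork ((288.9696350097656, 172.84127807617188), (107.22526550292969, 294.9703674316406), 24.383792877197266) 485.0 [0.32410256 0.09734131 0.008     ]
scene cork ((337.64678955078125, 272.1007385253906), (45.94647216796875, 85.83202362060547), 119.55538177490234) 2395.0 [0.68487055 0.00453686 0.008     ]
scene cork ((281.08837890625, 213.56991577148438), (34.93962478637695, 45.600955963134766), 80.5783920288086) 1223.5 [ 0.46057287 -0.00305623  0.008     ]
scene cork ((342.1568298339844, 183.23074340820312), (30.89105987548828, 47.20718765258789), 97.03089904785156) 726.0 [0.44111391 0.19069808 0.008     ]
scene cork ((534.5736083984375, 182.14686584472656), (33.195411682128906, 55.61886978149414), 101.65017700195312) 1343.5 [0.71606591 0.62526532 0.008     ]
scene cork ((368.2654113769531, 13.974274635314941), (29.15465545654297, 40.207035064697266), 105.5030288696289) 585.5 [-0.80093832  1.2673287   
[... 966 characters left out ...]
, 155.90513610839844), 10.327640533447266) 3547.0 [0.43357231 0.00863293 0.008     ]
side cork ((197.91590881347656, 229.18023681640625), (22.270410537719727, 184.0962677001953), 11.914874076843262) 1969.0 [0.31712846 0.02283345 0.008     ]
side cork ((345.8721618652344, 79.29096221923828), (28.11821937561035, 83.5226821899414), 88.8552474975586) 949.0 [0.70921934 0.64804747 0.008     ]
side cork ((346.10455322265625, 50.145729064941406), (12.584150314331055, 116.2300033569336), 87.52999114990234) 795.5 [0.73150772 0.86015611 0.008     ]
side cork ((88.16910552978516, 11.162776947021484), (26.772069931030273, 63.821014404296875), 93.73078918457031) 687.0 [-0.36845509  1.33189995  0.008     ]
```

View pics/cs.png

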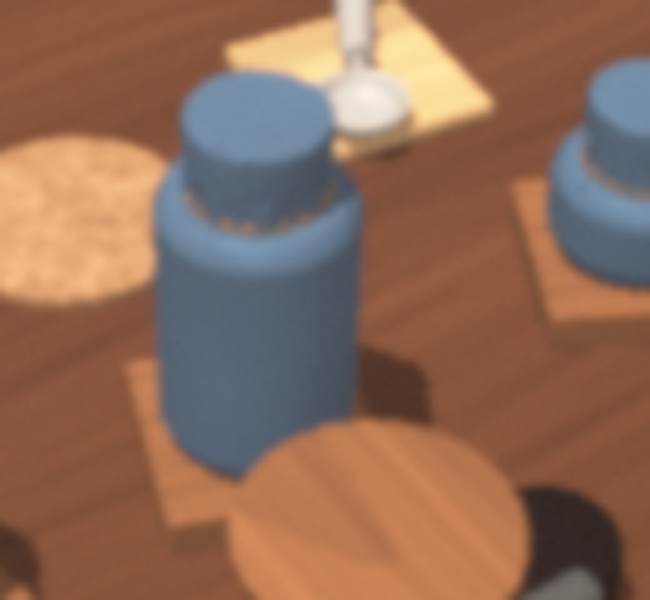

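View pics/cd.png

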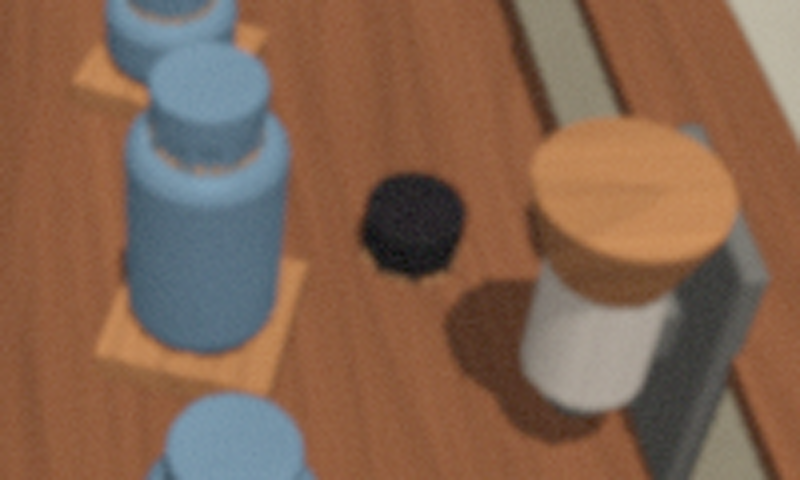

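```bash
python3 - <<'E'
from h import *
print("lid tri",tri("scene","side",(321.4,193.4),(342.5,170.5)))
print("lid plane",plane("scene",(321.4,193.4),.186),plane("side",(342.5,170.5),.186))
print("canister",tri("scene","side",(346,275),(448.7,197.5)))
print("low jar scene/side top",tri("scene","side",(236,245),(348,264)))
print("short",tri("scene","side",(399,192),(333,138)))
for n,z in(("scene",.008),("side",.008)):
    im=cv2.imread(f"pics/{n}0.png");h=cv2.cvtColor(im,cv2.COLOR_BGR2HSV)
    x0,y0,x1,y1=(250,190,304,235) if n=="scene" else (225,205,296,260)
    m=np.zeros(im.shape[:2],np.uint8);m[y0:y1,x0:x1]=cv2.inRange(h,(5,40,165),(25,200,255))[y0:y1,x0:x1]
    m=cv2.morphologyEx(cv2.morphologyEx(m,3,np.ones((5,5))),2,np.ones((5,5)))
    c=max(cv2.findContours(m,0,1)[0],key=cv2.contourArea)
    P=np.array([plane(n,p[0],z)[:2] for p in c]);P=P[0:]
    if n=="scene": P=np.array([plane(n,p[0],z)[:2] for p in c if p[0][0]<301])
    s=np.linalg.lstsq(np.c_[2*P,np.ones(len(P))],(P**2).sum(1),rcond=None)[0]
    print(n,"trivet",s[:2],np.sqrt(s[2]+s[0]**2+s[1]**2),cv2.boundingRect(c))
E
```

```text
lid tri (array([ 0.63250658, -0.00173119,  0.18209006]), np.float64(0.0016632638438009574))
lid plane [ 0.63749583 -0.00548747  0.186     ] [ 0.63189396 -0.00487964  0.186     ]
canister (array([ 0.81563862, -0.07964814,  0.177501  ]), np.float64(0.0028047286737618573))
low jar scene/side top (array([ 0.62506567, -0.17890791,  0.1338969 ]), np.float64(0.004021313210175632))
short (array([0.63156514, 0.20498111, 0.1000993 ]), np.float64(0.005924698252686905))
scene trivet [ 0.45853353 -0.00065812] 0.05811131312343888 (259, 197, 44, 34)
side trivet [0.45656774 0.00530354] 0.06076376045931752 (233, 211, 56, 45)
```

```bash
python3 - <<'E'
from h import *
from scipy.spatial.transform import Rotation as R
o=observe();r=R.from_quat(o["tcp_rot"]).as_matrix();print(np.round(r,3),o["time_s"])
print("pestle",tri("scene","side",(223,219),(268,270)))
print("bowl far rim",tri("scene","side",(202,222),(247,298)))
t=np.array([0.634,-.004,.29])-np.array(o["eef_pos"]);print("shift cm tool",r.T@t*100)
E
```

```text
[[-0.     0.266  0.964]
 [-0.001  0.964 -0.266]
 [-1.    -0.001  0.   ]] 0.15
pestle (array([ 0.48629075, -0.15052737,  0.08286632]), np.float64(0.0036615897002281995))
bowl far rim (array([ 0.44717113, -0.18789614,  0.0598424 ]), np.float64(0.002109184792755574))
shift cm tool [ -9.96419117 -50.95634201  61.21067146]
```

Emit:
step_arm:
  series:
    - [[-6,0,0],[0,0,0],8.7]
    - [[-10,0,0],[0,0,0],8.7]
    - [[-10,-4,5],[0,0,0],8.7]
    - [[-10,-8,10],[0,0,0],8.7]
    - [[-10,-12,15],[10,0,0],8.7]
    - [[-10,-16,20],[20,0,0],8.7]
    - [[-10,-20,25],[30,0,0],8.7]
    - [[-10,-24,30],[40,0,0],8.7]
    - [[-10,-28,35],[50,0,0],8.7]
    - [[-10,-32,40],[60,0,0],8.7]
    - [[-10,-36,45],[70,0,0],8.7]
    - [[-10,-40,50],[80,0,0],8.7]
    - [[-10,-44,54],[90,0,0],8.7]
    - [[-10,-48,58],[100,0,0],8.7]
    - [[-10,-51,61.2],[110,0,0],8.7]
    - [[-10,-51,61.2],[114.6,0,0],8.7]
    - [[-10,-51,61.2],[114.6,0,0],8.7]
    - [[-10,-51,61.2],[114.6,0,0],8.7]

```text
time_s: 2.4
eef_pos: [0.6335, -0.0029, 0.2901]
tcp_rot: [-0.64, -0.3, 0.641, -0.299]
force: [0.2, -0.2, -0.2]
width: 0.0871
```

```bash
python3 - <<'E'
from h import *
o=observe();print({k:np.round(v,4).tolist() for k,v in o.items()})
c=camera_info("wrist");cv2.imwrite("pics/w1.png",snapshot("wrist")[:,:,::-1]);np.save("c1.npy",c,allow_pickle=True)
for P in((.632,-.002,.182),(.634,-.004,.186)):print(proj("wrist",P))
E
```

```text
{'time_s': 2.4, 'joint_pos': [-0.511, 0.3717, 0.6267, 1.5319, -0.2228, 1.3108, -0.5555], 'qvel': [-0.0047, -0.0037, -0.0008, -0.0006, 0.0019, -0.0007, -0.004], 'joint_efforts': [0.3979, -41.0992, 6.1101, -24.5376, -0.0488, -0.0133, 0.002], 'eef_pos': [0.6335, -0.0029, 0.2901], 'tcp_rot': [-0.6405, -0.2997, 0.6407, -0.2991], 'force': [0.1712, -0.2326, -0.2163], 'moment': [-0.0828, 0.0938, 0.0132], 'width': 0.0871}
[[319.10344296 188.06591718]]
[[322.12563866 189.37385373]]
```

View pics/w1.png

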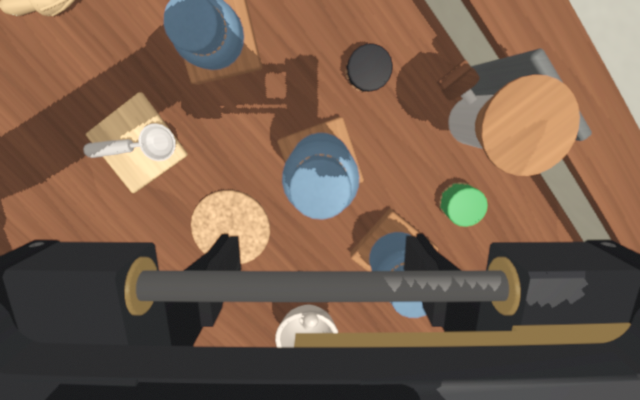

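```bash
python3 - <<'E'
from h import *
im=cv2.imread("pics/w1.png")
cv2.imwrite("pics/w1c.png",cv2.resize(im[110:270,180:380],None,fx=4,fy=3.75,interpolation=cv2.INTER_CUBIC)[:600])
E
```

```text
(no output)
```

View pics/w1c.png

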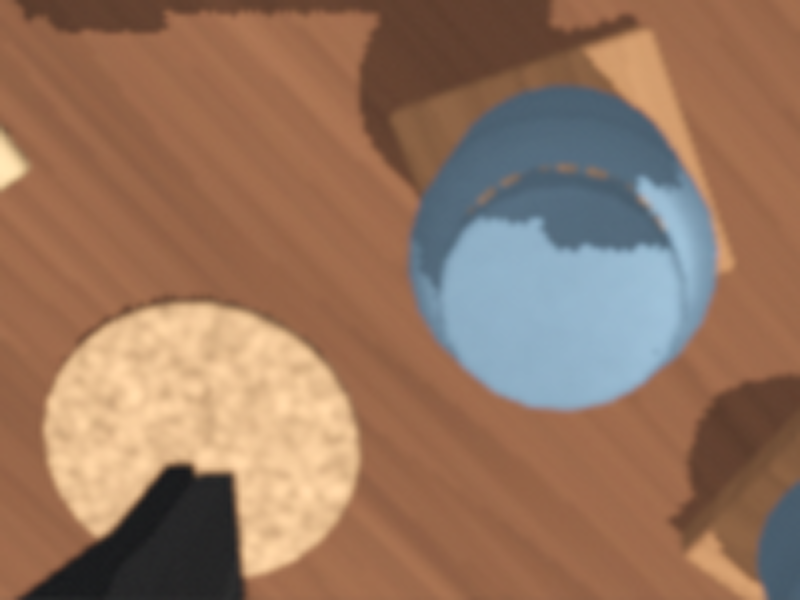

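```bash
python3 - <<'E'
from h import *
from scipy.spatial.transform import Rotation as R
c=np.load("c1.npy",allow_pickle=True).item()
L=plane("wrist",(321,188.7),.186,c);print(L,plane("wrist",(230.4,227),.008,c))
o=observe();r=R.from_quat(o["tcp_rot"]).as_matrix();print(np.round(r,3))
for x,y in((L[0],L[1]),(.634,-.004)):
  print(r.T@(np.array([x,y,.156])-o["eef_pos"])*100)
E
```

```text
[ 0.63359496 -0.00285203  0.186     ] [0.46028852 0.00596439 0.008     ]
[[-0.     0.767 -0.642]
 [ 0.001 -0.642 -0.767]
 [-1.    -0.001 -0.   ]]
[ 1.34204580e+01  5.29543846e-03 -9.17326141e-03]
[13.42036999  0.11001465  0.05289808]
```

Blue candidates in the scene view are the jar tops at (322,193), (236,245) and (399,192). Their heights triangulate to about 182, 134 and 100 mm, so the middle jar at (322,193) is the tallest. The wrist crop confirms it directly below the gripper, so I'm descending.

Emit:
step_arm:
  series:
    - [[3,0,0],[0,0,0],8.7]
    - [[6,0,0],[0,0,0],8.7]
    - [[9,0,0],[0,0,0],8.7]
    - [[11,0,0],[0,0,0],8.7]
    - [[12.5,0,0],[0,0,0],8.7]
    - [[13.4,0,0],[0,0,0],8.7]
    - [[13.4,0,0],[0,0,0],8.7]
    - [[13.4,0,0],[0,0,0],8.7]

```text
time_s: 3.45
eef_pos: [0.6344, -0.0041, 0.1571]
tcp_rot: [0.642, 0.298, -0.64, 0.299]
force: [0.6, -0.3, -0.2]
width: 0.0868
```

```bash
python3 - <<'E'
from h import *
a=snapshot("scene")[130:290,240:440,::-1];b=snapshot("side")[110:270,250:450,::-1]
cv2.imwrite("pics/d1.png",cv2.resize(np.hstack([a,b]),None,fx=2,fy=2,interpolation=cv2.INTER_CUBIC))
E
```

```text
(no output)
```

View pics/d1.png

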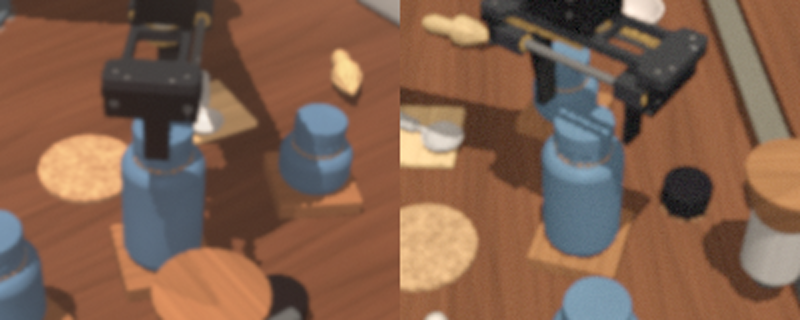

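The fingers straddle the lid, visible at scene crop (158,140) and side crop (585,115), and sit above the shoulder with no contact. Closing.

Emit:
step_arm:
  series:
    - [[0,0,0],[0,0,0],5.0]
    - [[0,0,0],[0,0,0],5.0]
    - [[0,0,0],[0,0,0],5.0]
    - [[0,0,0],[0,0,0],5.0]
    - [[0,0,0],[0,0,0],5.0]
    - [[0,0,0],[0,0,0],5.0]
    - [[0,0,0],[0,0,0],5.0]
    - [[0,0,0],[0,0,0],5.0]

```text
time_s: 4.55
eef_pos: [0.6338, -0.0041, 0.1563]
tcp_rot: [0.641, 0.299, -0.641, 0.298]
force: [0.1, -0.2, -0.2]
width: 0.05
```

The width reads 50 mm where the lid should stop it at 58 mm, so I'm looking.

```bash
python3 - <<'E'
from h import *
a=snapshot("scene")[130:270,260:400,::-1];b=snapshot("side")[110:250,280:420,::-1]
cv2.imwrite("pics/d2.png",cv2.resize(np.hstack([a,b]),(800,400),interpolation=cv2.INTER_CUBIC))
cv2.imwrite("pics/w2.png",snapshot("wrist")[:,:,::-1]); o=observe();print(o["width"],o["force"],o["eef_pos"])
E
```

```text
0.04992909992344628 [-0.69635293  1.05847983 -0.60405519] [ 0.63378111 -0.00404304  0.15630357]
```

View pics/d2.png

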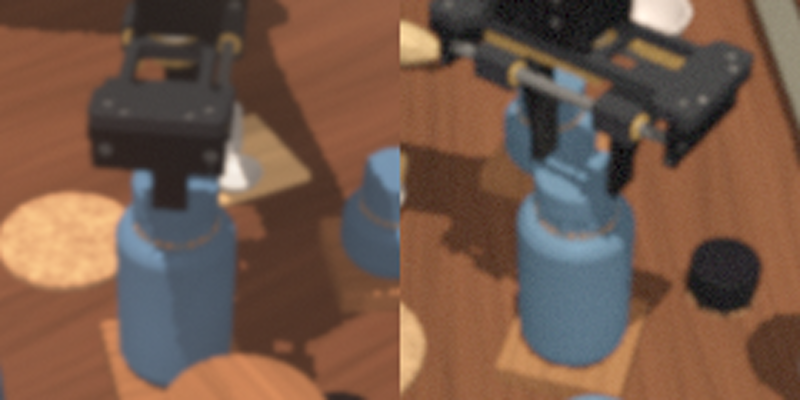

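View pics/w2.png

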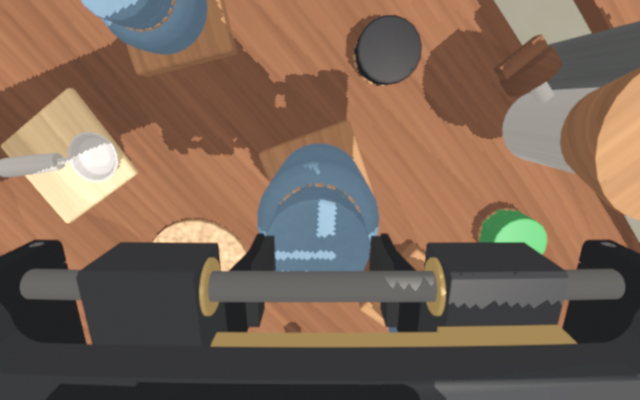

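```bash
python3 - <<'E'
from h import *
im=cv2.imread("pics/w2.png")
c=camera_info("wrist");a=np.linspace(0,6.283,60)
for r,z,col in((.029,.186,(0,0,255)),(.029,.150,(0,255,255)),(.041,.150,(0,255,0))):
    P=np.c_[.6338+r*np.cos(a),-.004+r*np.sin(a),0*a+z]
    cv2.polylines(im,[np.int32(proj("wrist",P)*1)],1,col,1)
cv2.imwrite("pics/w2o.png",cv2.resize(im[120:320,200:440],None,fx=3,fy=3,interpolation=cv2.INTER_CUBIC))
im=cv2.imread("pics/w2.png");cv2.imwrite("pics/w2p.png",cv2.resize(im[120:320,200:440],None,fx=3,fy=3,interpolation=cv2.INTER_CUBIC))
im=cv2.imread("pics/scene0.png")
for r,z,col in((.029,.186,(0,0,255)),(.029,.150,(0,255,255)),(.041,.150,(0,255,0))):
    P=np.c_[.6338+r*np.cos(a),-.004+r*np.sin(a),0*a+z]
    cv2.polylines(im,[np.int32(proj("scene",P)*1)],1,col,1)
cv2.imwrite("pics/s0o.png",cv2.resize(im[170:290,260:400],None,fx=4,fy=4,interpolation=cv2.INTER_CUBIC))
E
```

```text
(no output)
```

View pics/w2o.png

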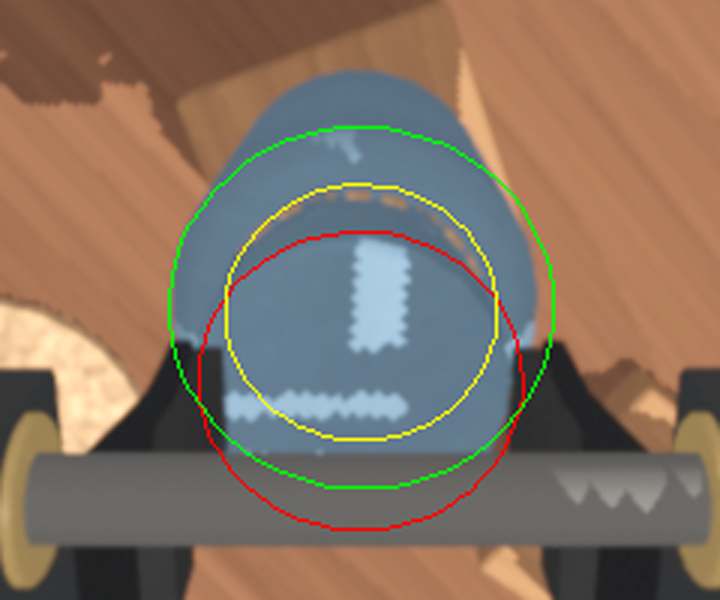

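View pics/w2p.png

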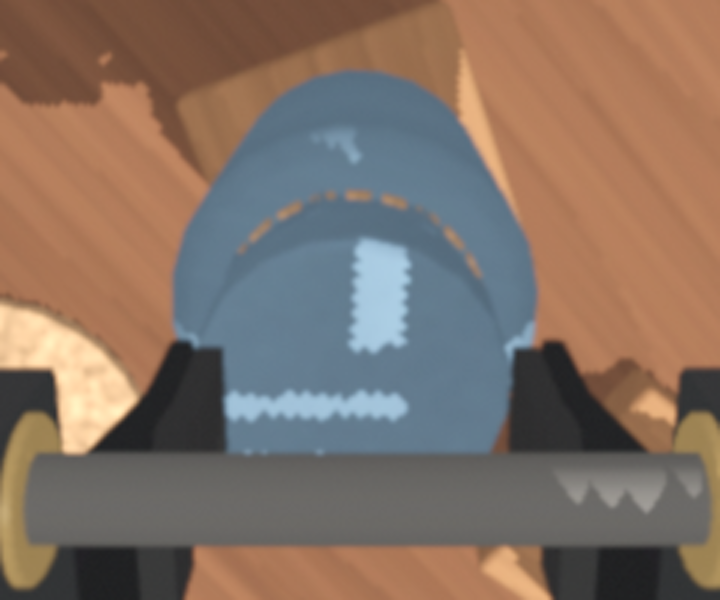

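View pics/s0o.png

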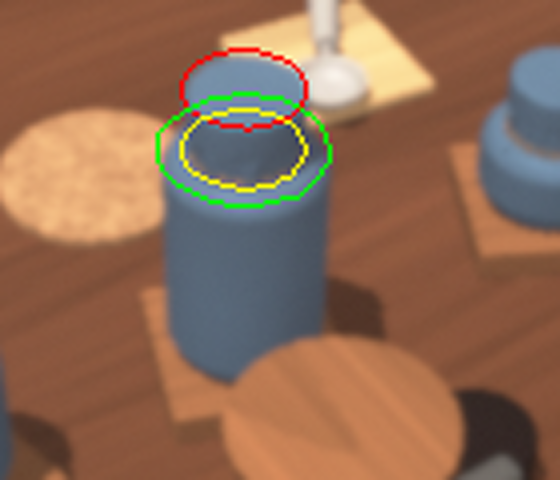

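```bash
python3 - <<'E'
from h import *
o=observe();p=np.array(o["eef_pos"]);j=np.array([.767,-.642,0])
print(p)
for w in(.025,.029,.04):
  for s in(1,-1):
    for dz in(0,.019,.035):
      P=p+s*w*j+[0,0,dz];print(w,s,dz,proj("wrist",P)[0].round(1),proj("scene",P)[0].round(1),proj("side",P)[0].round(1))
E
```

```text
[ 0.63378111 -0.00404304  0.15630357]
0.025 1 0 [360.7 229.4] [319.3 213.1] [353.9 186.8]
0.025 1 0.019 [364.4 241.4] [319.3 205.1] [354.3 179.6]
0.025 1 0.035 [368.2 253.5] [319.4 198.3] [354.6 173.3]
0.025 -1 0 [280.3 229.6] [322.3 196.4] [332.6 176.5]
0.025 -1 0.019 [276.3 241.7] [322.4 188.6] [332.7 169.3]
0.025 -1 0.035 [272.3 253.8] [322.5 181.8] [332.7 163. ]
0.029 1 0 [367.1 229.4] [319.1 214.5] [355.6 187.7]
0.029 1 0.019 [371.5 241.4] [319.1 206.5] [356.1 180.4]
0.029 1 0.035 [375.8 253.5] [319.1 199.6] [356.4 174.1]
0.029 -1 0 [273.8 229.6] [322.6 195.1] [331.  175.7]
0.029 -1 0.019 [269.2 241.7] [322.6 187.3] [331.  168.5]
0.029 -1 0.035 [264.6 253.8] [322.7 180.6] [331.  162.2]
0.04 1 0 [384.8 229.3] [318.3 218.4] [360.5 190. ]
0.04 1 0.019 [390.8 241.3] [318.4 210.4] [361.  182.8]
0.04 1 0.035 [396.8 253.4] [318.4 203.5] [361.5 176.4]
0.04 -1 0 [256.2 229.7] [323.2 191.7] [326.5 173.5]
0.04 -1 0.019 [249.9 241.7] [323.3 183.9] [326.4 166.3]
0.04 -1 0.035 [243.6 253.8] [323.3 177.2] [326.4 160. ]
```

The gap of 50 mm and the tip position in the scene view (near (319,203), against an expected (319,214)) both put the real fingertips about 30 mm above the reported TCP. The fingers closed over the lid without touching it. I'll open and measure this offset.

Emit:
step_arm:
  series:
    - [[0,0,0],[0,0,0],8.7]
    - [[0,0,0],[0,0,0],8.7]
    - [[0,0,0],[0,0,0],8.7]
    - [[0,0,0],[0,0,0],8.7]
    - [[0,0,0],[0,0,0],8.7]
    - [[0,0,0],[0,0,0],8.7]

```text
time_s: 5.45
eef_pos: [0.6338, -0.004, 0.1563]
tcp_rot: [0.641, 0.299, -0.641, 0.298]
force: [0.3, 0.0, 0.6]
width: 0.0865
```

```bash
python3 - <<'E'
from h import *
a=snapshot("scene")[160:230,290:360,::-1];b=snapshot("side")[140:210,310:380,::-1]
cv2.imwrite("pics/d3.png",cv2.resize(np.hstack([a,b]),(800,400),interpolation=cv2.INTER_CUBIC))
o=observe();print(o["width"],o["force"],o["eef_pos"],o["time_s"])
E
```

```text
0.08655972471420442 [ 0.53891587  0.4124485  -0.68357134] [ 0.63380797 -0.00402689  0.15632572] 5.55
```

View pics/d3.png

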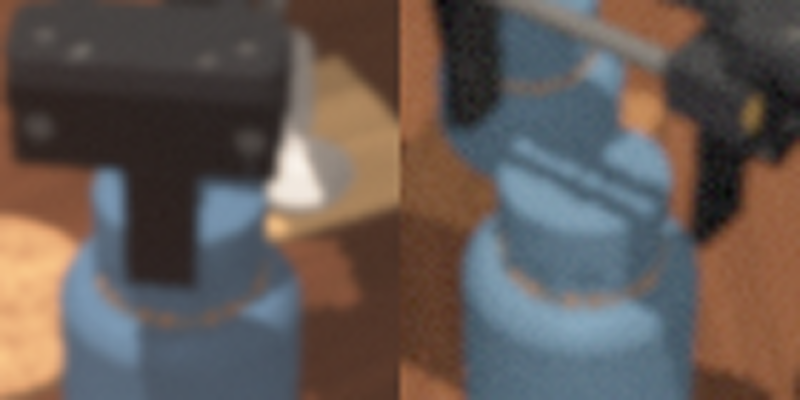

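```bash
python3 - <<'E'
from h import *
o=observe();p=np.array(o["eef_pos"]);j=np.array([.767,-.642,0]);l=np.array([-.642,-.767,0])
for dz in(0,.015,.02,.025,.03,.035):
    print(dz,"scene outer mid",proj("scene",p+.0585*j+[0,0,dz])[0].round(1),"side corners",[proj("side",p+w*j+s*.0095*l+[0,0,dz])[0].round(1).tolist() for w in(.0435,.0585) for s in(1,-1)])
E
```

```text
0 scene outer mid [317.1 225.2] side corners [[359.3, 193.6], [364.7, 187.9], [366.1, 196.9], [371.4, 191.2]]
0.015 scene outer mid [317.1 218.9] side corners [[359.7, 187.9], [365.2, 182.2], [366.6, 191.2], [372.0, 185.4]]
0.02 scene outer mid [317.1 216.8] side corners [[359.9, 186.0], [365.3, 180.3], [366.7, 189.3], [372.2, 183.5]]
0.025 scene outer mid [317.1 214.6] side corners [[360.0, 184.0], [365.5, 178.3], [366.9, 187.3], [372.4, 181.5]]
0.03 scene outer mid [317.1 212.5] side corners [[360.1, 182.0], [365.7, 176.4], [367.1, 185.4], [372.6, 179.6]]
0.035 scene outer mid [317.1 210.3] side corners [[360.3, 180.0], [365.8, 174.4], [367.3, 183.4], [372.8, 177.6]]
```

Emit:
step_arm:
  series:
    - [[1,0,0],[0,0,0],8.7]
    - [[2,0,0],[0,0,0],8.7]
    - [[2.6,0,0],[0,0,0],8.7]
    - [[2.6,0,0],[0,0,0],8.7]
    - [[2.6,0,0],[0,0,0],8.7]

```text
time_s: 6.18
eef_pos: [0.634, -0.0041, 0.1305]
tcp_rot: [0.641, 0.298, -0.641, 0.299]
force: [-0.4, 0.7, -0.9]
width: 0.0873
```

```bash
python3 - <<'E'
from h import *
a=snapshot("scene")[160:230,290:360,::-1];b=snapshot("side")[140:210,310:380,::-1]
cv2.imwrite("pics/d4.png",cv2.resize(np.hstack([a,b]),(800,400),interpolation=cv2.INTER_CUBIC))
E
```

```text
(no output)
```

View pics/d4.png

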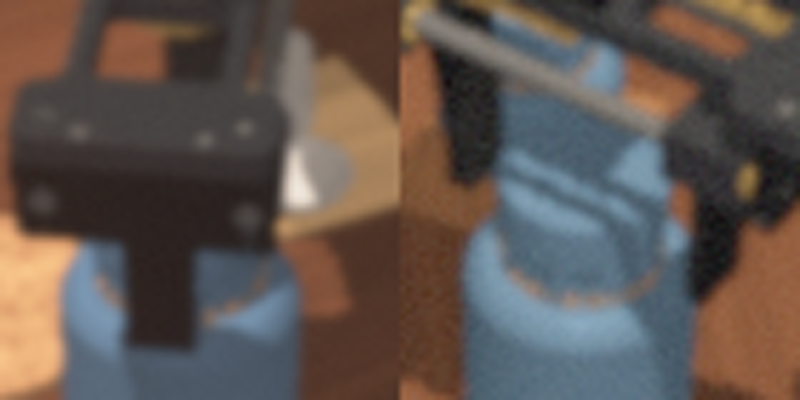

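Emit:
step_arm:
  series:
    - [[0,0,0],[0,0,0],5.0]
    - [[0,0,0],[0,0,0],5.0]
    - [[0,0,0],[0,0,0],5.0]
    - [[0,0,0],[0,0,0],5.0]
    - [[0,0,0],[0,0,0],5.0]
    - [[0,0,0],[0,0,0],5.0]
    - [[0,0,0],[0,0,0],5.0]

```text
time_s: 7.15
eef_pos: [0.6325, -0.003, 0.1302]
tcp_rot: [-0.64, -0.3, 0.642, -0.298]
force: [-4.6, 3.1, 3.7]
width: 0.0573
```

```bash
python3 - <<'E'
from h import *
a=snapshot("scene")[160:230,290:360,::-1];b=snapshot("side")[140:210,310:380,::-1]
cv2.imwrite("pics/d5.png",cv2.resize(np.hstack([a,b]),(800,400),interpolation=cv2.INTER_CUBIC))
E
```

```text
(no output)
```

View pics/d5.png

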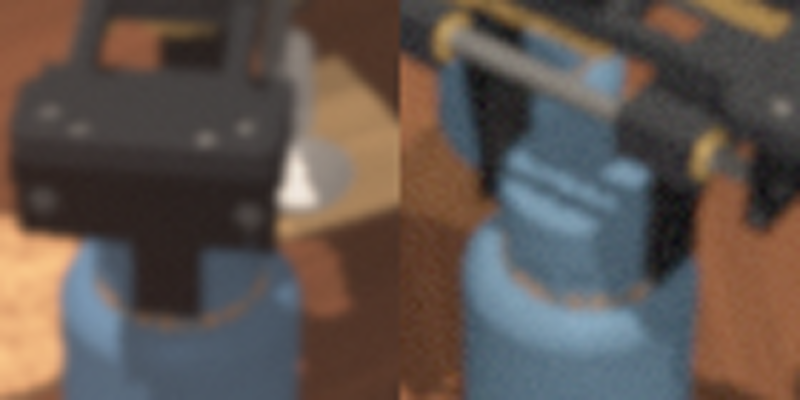

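Gripped: 57.3 mm, with the lid between the pads and the tips just above the shoulder. Turning 80° anticlockwise from above, which is negative about tool x because it points down.

Emit:
step_arm:
  series:
    - [[0,-0.2,0],[0,0,0],5.0]
    - [[0,-0.2,0],[-8,0,0],5.0]
    - [[0,-0.2,0],[-16,0,0],5.0]
    - [[0,-0.2,0],[-24,0,0],5.0]
    - [[0,-0.2,0],[-32,0,0],5.0]
    - [[0,-0.2,0],[-40,0,0],5.0]
    - [[0,-0.2,0],[-48,0,0],5.0]
    - [[0,-0.2,0],[-56,0,0],5.0]
    - [[0,-0.2,0],[-64,0,0],5.0]
    - [[0,-0.2,0],[-72,0,0],5.0]
    - [[0,-0.2,0],[-80,0,0],5.0]
    - [[0,-0.2,0],[-80,0,0],5.0]
    - [[0,-0.2,0],[-80,0,0],5.0]

```text
time_s: 8.88
eef_pos: [0.6327, -0.0032, 0.1303]
tcp_rot: [0.3, 0.64, -0.3, 0.641]
force: [-0.9, 0.6, 0.6]
width: 0.0574
```

```bash
python3 - <<'E'
from h import *
from scipy.spatial.transform import Rotation as R
o=observe();r=R.from_quat(o["tcp_rot"]).as_matrix();print(np.round(r,3),o["moment"],o["force"],np.degrees(np.arctan2(r[1,1],r[0,1])))
a=snapshot("scene")[160:230,290:360,::-1];b=snapshot("side")[140:210,310:380,::-1]
cv2.imwrite("pics/d6.png",cv2.resize(np.hstack([a,b]),(800,400),interpolation=cv2.INTER_CUBIC))
E
```

```text
[[ 0.001  0.768  0.64 ]
 [-0.     0.64  -0.768]
 [-1.     0.001  0.001]] [0.06101062 0.14001127 0.02017774] [-0.85980302  0.64942318  0.60588343] 39.809437566980684
```

View pics/d6.png

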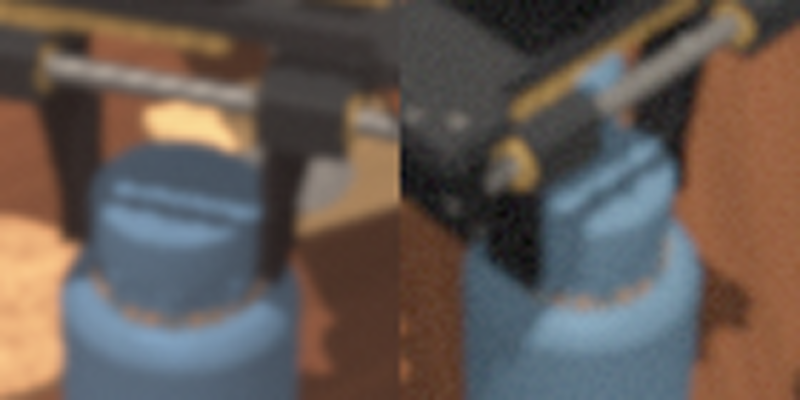

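Turned to +39.8° (80° in all) with almost no load. Lifting slowly first to check that the thread has let go.

Emit:
step_arm:
  series:
    - [[-0.3,0,0],[0,0,0],5.0]
    - [[-0.6,0,0],[0,0,0],5.0]
    - [[-1,0,0],[0,0,0],5.0]
    - [[-1,0,0],[0,0,0],5.0]

```text
time_s: 9.48
eef_pos: [0.6326, -0.0028, 0.1408]
tcp_rot: [0.299, 0.64, -0.299, 0.641]
force: [0.1, 0.4, -1.2]
width: 0.0572
```

```bash
python3 - <<'E'
from h import *
a=snapshot("scene")[160:230,290:360,::-1];b=snapshot("side")[140:210,310:380,::-1]
cv2.imwrite("pics/d7.png",cv2.resize(np.hstack([a,b]),(800,400),interpolation=cv2.INTER_CUBIC))
E
```

```text
(no output)
```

View pics/d7.png

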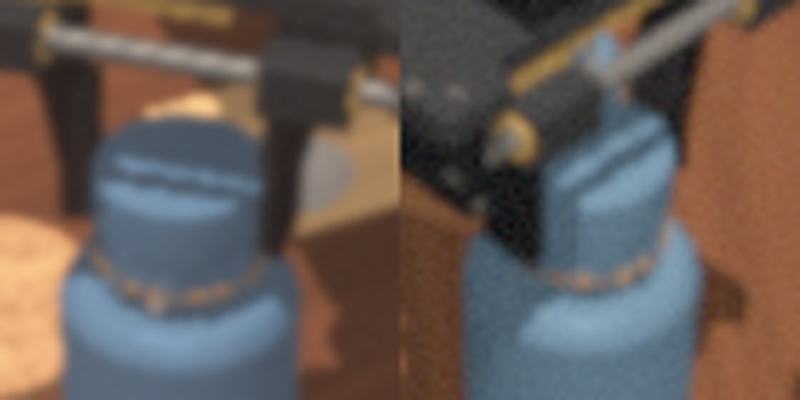

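Emit:
step_arm:
  series:
    - [[-2,0,0],[0,0,0],5.0]
    - [[-4,0,0],[0,0,0],5.0]
    - [[-6,0,0],[0,0,0],5.0]
    - [[-6,-1.5,-1.35],[0,0,0],5.0]
    - [[-6,-4,-3.6],[0,0,0],5.0]
    - [[-6,-6.5,-5.85],[0,0,0],5.0]
    - [[-6,-9,-8.1],[0,0,0],5.0]
    - [[-6,-11.5,-10.35],[0,0,0],5.0]
    - [[-6,-12.95,-11.65],[0,0,0],5.0]
    - [[-6,-12.95,-11.65],[0,0,0],5.0]
    - [[-6,-12.95,-11.65],[0,0,0],5.0]

```text
time_s: 10.95
eef_pos: [0.4592, 0.0034, 0.2006]
tcp_rot: [0.299, 0.64, -0.299, 0.641]
force: [0.2, -0.4, -1.4]
width: 0.0574
```

```bash
python3 - <<'E'
from h import *
o=observe();print(np.round(o["joint_pos"],2),o["width"])
a=snapshot("scene")[120:280,200:400,::-1];b=snapshot("side")[100:260,160:360,::-1]
cv2.imwrite("pics/e1.png",cv2.resize(np.hstack([a,b]),(800,320),interpolation=cv2.INTER_CUBIC))
E
```

```text
[-0.31  0.1   0.23  2.02 -0.03  1.02  0.63] 0.057424017438572866
```

View pics/e1.png

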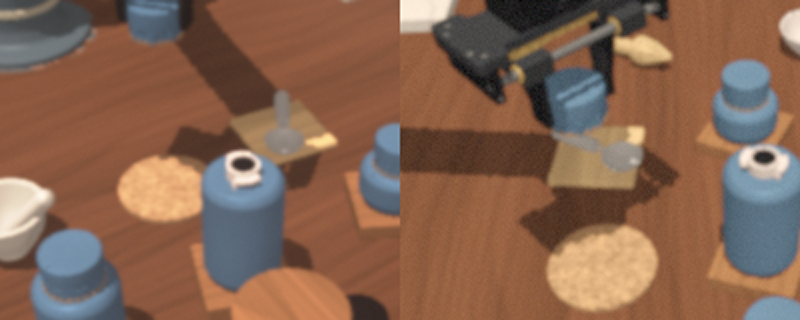

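The jar is open: its white neck shows at scene crop (243,165), and the lid is held level. Lowering to just above the trivet.

Emit:
step_arm:
  series:
    - [[3,0,0],[0,0,0],5.0]
    - [[6,0,0],[0,0,0],5.0]
    - [[9,0,0],[0,0,0],5.0]
    - [[12,0,0],[0,0,0],5.0]
    - [[15,0,0],[0,0,0],5.0]
    - [[17.5,0,0],[0,0,0],5.0]
    - [[19.3,0,0],[0,0,0],5.0]
    - [[19.8,0,0],[0,0,0],5.0]
    - [[19.8,0,0],[0,0,0],5.0]
    - [[19.8,0,0],[0,0,0],5.0]

```text
time_s: 12.3
eef_pos: [0.459, 0.0035, 0.0029]
tcp_rot: [0.299, 0.64, -0.299, 0.641]
force: [0.5, -0.5, -0.6]
width: 0.0576
```

```bash
python3 - <<'E'
from h import *
o=observe();print(np.round(o["joint_pos"],2),o["width"])
a=snapshot("scene")[150:270,210:360,::-1];b=snapshot("side")[160:280,180:330,::-1]
cv2.imwrite("pics/e2.png",cv2.resize(np.hstack([a,b]),(800,320),interpolation=cv2.INTER_CUBIC))
E
```

```text
[-0.25  0.4   0.19  2.21 -0.14  0.54  0.74] 0.057553428202456354
```

View pics/e2.png

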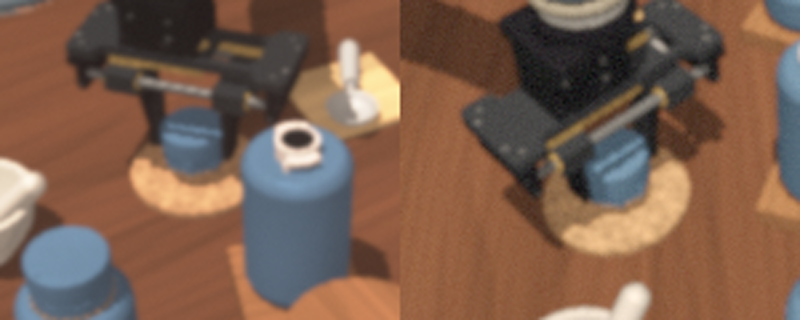

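Emit:
step_arm:
  series:
    - [[0.4,0,0],[0,0,0],5.0]
    - [[0.8,0,0],[0,0,0],5.0]
    - [[1.0,0,0],[0,0,0],5.0]
    - [[1.2,0,0],[0,0,0],5.0]
    - [[1.2,0,0],[0,0,0],5.0]
    - [[1.2,0,0],[0,0,0],5.0]

```text
time_s: 13.15
eef_pos: [0.4582, 0.0034, -0.0097]
tcp_rot: [0.299, 0.641, -0.299, 0.641]
force: [-0.6, 0.9, 0.0]
width: 0.0575
```

Emit:
step_arm:
  series:
    - [[0.1,0,0],[0,0,0],5.0]
    - [[0.2,0,0],[0,0,0],5.0]
    - [[0.2,0,0],[0,0,0],5.0]
    - [[0.2,0,0],[0,0,0],5.0]

```text
time_s: 13.65
eef_pos: [0.4582, 0.0034, -0.0117]
tcp_rot: [0.299, 0.641, -0.299, 0.641]
force: [0.1, -0.2, -0.1]
width: 0.0572
```

Emit:
step_arm:
  series:
    - [[0.1,0,0],[0,0,0],5.0]
    - [[0.1,0,0],[0,0,0],5.0]
    - [[0.1,0,0],[0,0,0],5.0]

```text
time_s: 14.02
eef_pos: [0.4582, 0.0035, -0.0119]
tcp_rot: [0.299, 0.641, -0.299, 0.641]
force: [-2.5, 1.2, 10.1]
width: 0.0573
```

Emit:
step_arm:
  series:
    - [[0.1,0,0],[0,0,0],5.0]
    - [[0.1,0,0],[0,0,0],5.0]
    - [[0.1,0,0],[0,0,0],5.0]

```text
time_s: 14.4
eef_pos: [0.4582, 0.0035, -0.012]
tcp_rot: [0.299, 0.641, -0.299, 0.64]
force: [-4.3, -0.1, 19.9]
width: 0.0574
```

```bash
python3 - <<'E'
from h import *
a=snapshot("scene")[170:240,240:310,::-1];b=snapshot("side")[200:270,220:290,::-1]
cv2.imwrite("pics/e3.png",cv2.resize(np.hstack([a,b]),(800,400),interpolation=cv2.INTER_CUBIC))
E
```

```text
(no output)
```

View pics/e3.png

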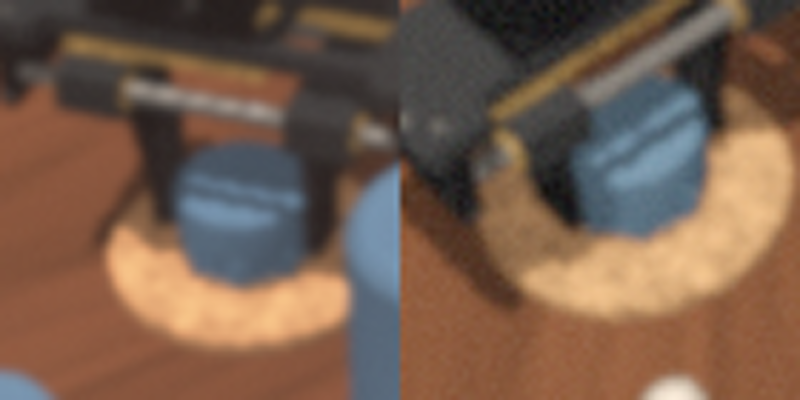

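Contact at z = -12 mm, close to the predicted -11.7. The lid stands within the trivet in both views. I'll relieve the press by about 2 mm and then open.

Emit:
step_arm:
  series:
    - [[-0.18,0,0],[0,0,0],5.0]
    - [[-0.18,0,0],[0,0,0],5.0]
    - [[-0.18,0,0],[0,0,0],6.0]
    - [[-0.18,0,0],[0,0,0],6.5]
    - [[-0.18,0,0],[0,0,0],7.5]
    - [[-0.18,0,0],[0,0,0],8.7]
    - [[-0.18,0,0],[0,0,0],8.7]
    - [[-0.18,0,0],[0,0,0],8.7]
    - [[-0.18,0,0],[0,0,0],8.7]
    - [[-0.18,0,0],[0,0,0],8.7]

```text
time_s: 15.75
eef_pos: [0.4582, 0.0034, -0.0119]
tcp_rot: [0.299, 0.641, -0.299, 0.641]
force: [-0.5, 0.2, -0.3]
width: 0.0869
```

Emit:
step_arm:
  series:
    - [[-1,0,0],[0,0,0],8.7]
    - [[-3,0,0],[0,0,0],8.7]
    - [[-6,0,0],[0,0,0],8.7]
    - [[-10,0,0],[0,0,0],8.7]
    - [[-15,0,0],[0,0,0],8.7]
    - [[-20,0,0],[0,0,0],8.7]
    - [[-22,0,0],[0,0,0],8.7]
    - [[-22,0,0],[0,0,0],8.7]
    - [[-22,0,0],[0,0,0],8.7]

```text
time_s: 16.88
eef_pos: [0.4573, 0.0033, 0.2072]
tcp_rot: [0.299, 0.641, -0.299, 0.64]
force: [-0.4, 0.4, -0.6]
width: 0.0872
```

```bash
python3 - <<'E'
from h import *
a=snapshot("scene")[150:270,210:360,::-1];b=snapshot("side")[160:280,180:330,::-1]
cv2.imwrite("pics/e4.png",cv2.resize(np.hstack([a,b]),(800,320),interpolation=cv2.INTER_CUBIC))
E
```

```text
(no output)
```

View pics/e4.png

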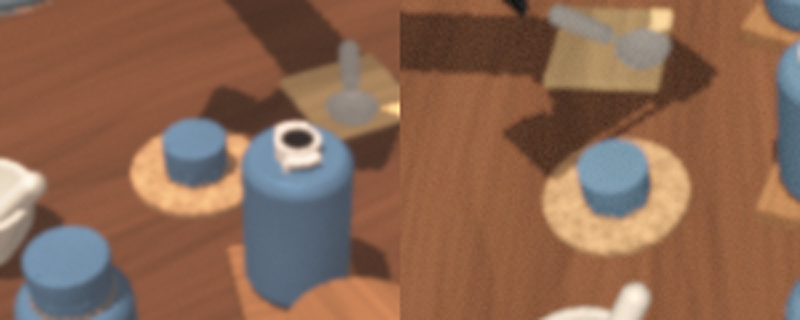

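The lid stands upright at side crop (613,178), well within the trivet rim, with the gripper clear above it. Handing in.

```bash
python3 -c "
from plant import *
print(close_job())"
```

```text
the job is handed in; nothing more can be done
None
```

The tallest blue jar is open and its lid is standing right way up on the cork trivet, well inside the rim. I turned it 80° anticlockwise in one grasp, lifted it straight off, and lowered it until it touched. The job was handed in at about 17 s, with the gripper open and raised clear.

- **Final check:** the last scene and side pictures show the lid flat on the trivet and the jar's bare neck. The neighbouring jars and the teaspoon on the board look undisturbed. The highest force in the reports at the end of each move was about 20 N, when the lid pressed on the trivet.
- **What disagreed:** the real fingertips sit about 30 mm above the reported tool point. My first grasp therefore closed to 50 mm just over the lid, without touching it. I measured the offset in the pictures, went 26 mm lower, and the second grasp held the lid at 57.3 mm.

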